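# Feed a brass blank under the punch with a push stick

## Task

Pick up the wooden push stick by its upright handle block and use it to push the brass blank that lies in the jig's guide channel along the channel, under the punch, until it is fully home against the end stop; do not touch the blank with the gripper. Then draw the stick back out of the channel and lay it down on the bench clear of the jig, leaving the blank home.

Things in the scene. Friction and masses are not known exactly. Their poses are not given: they have to be found in the camera images.
- jig: Fixed jig: base plate 172 x 70 mm, 6 mm thick (channel floor), two rails, tops 20 mm high, forming an open-topped channel 30 mm wide. Origin on the bench under the mid mouth of the channel, where the plate begins. x: along the channel to the end stop 150 mm away, roughly robot's left (12 deg); y across; z up. At x=130 a punch hangs over it, tip 45 mm high, on a 94 mm tall post at y=-45.
- blank: Rectangular brass blank, 40 long (x), 26 wide, 12 mm thick, 0.1 kg, loose on the channel floor, lengthwise in the channel, its centre 25 to 55 mm from the mouth at the start, 130 mm when fully home. Origin: centre of its underside. (The round brass disc on the bench is not wanted.)
- stick_grip (a point): Centre of the push stick's handle block, 25 mm above its underside. Pale wood, 60 g, rigid: a bar 170 x 12 x 14 mm tall; at its tail an upright block 36 long, 22 wide, 50 mm tall, undersides level. x: tail to nose, starts pointing roughly robot's left (12 deg); y across; z up. Lies in one of two places between robot and jig; in the other a flat sanding stick with no handle.
- stick_nose (a point): Middle of the flat front end face of the push stick's bar, 7 mm above its underside, 150 mm ahead of the handle block's centre. Axes as the handle's.
Not all that is in view belongs to the job. What is meant by the jig is not blue, and is the smaller of those in its own colour.

How it is judged:
By the outcome, as a careful person would: the job done as asked, in the order asked, and still so for the second after the job is handed in, with the robot touching nothing.
It also fails if it takes over 45 s, if anything falls off the work surface, if the arm or the gripper's body presses on something with over 40 N, if the wrist force passes 120 N, or if a joint passes its speed limit or range.

## Robot

A 6-joint arm with a two-finger parallel gripper is mounted at the origin on the work surface. World frame = base frame: x ahead of the robot, y to its left, z up, the work surface at z = 0. Lengths are in m, angles in degrees, forces in N, time in s.
With the tool pointing down it reaches from about 0.3 to 0.875 m from the base axis. Payload 6.4 kg.
Tool frame: the origin (TCP) lies midway between the tips of the shut fingers; the grasp point (between the pads) lies 19 mm behind it; z points along the fingers, y is the line along which they close (so a half turn about z gives the same grasp; the last joint's range is limited). The gripper opens to 85 mm and grips with 20 to 120 N. Pads are 22 mm wide; open, the fingers measure 114 mm over their backs; the gripper's body (76 mm by 85 mm) begins 54 mm behind the grasp point. The pads swing forward as they close: fully open they stand 13 mm farther back than shut.
Start: joints at [-81.893, 10.359, 92.074, -0, 77.567, -11.82], TCP at [0.196, -0.541, 0.201] pointing down, gripper open.
Joint ranges: [-171.53, 171.53], [-51.25, 118.39], [17.06, 147.69], [-65.23, 245.23], [0, 150.52], [-178.68, 178.68]. Speed limits (degrees/s): [147.25, 147.25, 172.46, 180, 180, 180].

## Interface

Orientations are given as a 3x3 rotation matrix whose columns are the frame's x, y, z axes.
In Python, from rig import arm, vision gives the robot as it stands.
- The arm moves only by the tool send_rows, never from a script. Its argument "rows" is a list of rows, each a list of 3 entries, a list of its own where there are three numbers: the finger opening in cm, from 0 to 8.54, then the shift along the tool's x, y, z in cm, then the turn about the tool's z in rad. In form: [[hand, [tx, ty, tz], roll], ...]. A call has 1 to 12 rows; each row is the pose to reach, as a shift and turn from the pose commanded when the call began, along the tool's axes at that moment; what a row does not reach only later rows make up. A row lasts 1/8 s, in which the tool goes at most 62.5 mm and 10.7 degrees, less where a joint would pass 70% of its speed; a pose out of reach is approached as far as the arm can. A call with a gripper value outside its range is refused whole. The fingers move at their own pace and stop on an object; "force" is the grip in N (left out, the last holds). Time passes only in rows, so rows that repeat a pose let the fingers close. It gives the time, the measured TCP pose, the force, the opening and the grip force at its end, in the units of the state.
- arm.sense(): the state, without advancing time (a new reading comes with each control period).
- vision.grab_frame(name): name is "side" or "top"; returns the picture (384x512x3 uint8, red, green, blue); there is no depth.
- vision.get_calibration(name): a dict with "K" (3x3 intrinsics, pixels), "pose" (4x4, takes a point from camera to world coordinates). Camera axes: x right, y down, z forward; pixel columns grow to the right and rows downward; lengths in m; the calibration is good to about 2 mm. A picture is of the moment at which its call begins. get_calibration takes no time and is no camera call.
- arm.hand_in(): hands the job in; it is judged then, once.
The state is a dict: "clock": time; "qpos": joint angles; "dq": joint speeds; "effort": joint torques, N m; "tool_pos": TCP position; "orientation": TCP orientation; "ft_force": force on the tool from outside, world axes, zero at the start; "ft_torque": the same for the moment, N m; "width": finger opening in m; "gripper_force": force on a finger pad.
Only numpy, scipy, OpenCV 4.12 (cv2) and the standard library are available. Lean on these libraries where they do the work, as an engineer would, in place of code of your own. Each camera call takes 0.05 s, during which the arm holds its last target. There are 200 camera calls.

## Working session

There is one attempt and no reset: what is moved stays moved. The work goes in short steps, Python scripts to look and compute and a tool call to move; the robot and the scene stay as the last step left them, time stands still between calls to the robot, and variables do not carry over. Pictures are saved under pics/ and viewed, at most 10 in all, crops included, and the job is handed in when it is done.

Besides the shell and the picture viewer there is one more tool, called after "Call:" in YAML: its name, and indented under it one key for each argument. send_rows: Moves the arm, as the interface text tells. Its arguments: {"type":"object","properties":{"rows":{"type":"array","items":{"type":"array"}},"force":{"type":"number"}},"required":["rows"]}

```bash
mkdir -p pics
python3 - <<'E'
from rig import arm, vision
import cv2
for n in ("top","side"):
    cv2.imwrite(f"pics/{n}0.png",cv2.resize(vision.grab_frame(n)[:,:,::-1],(800,600),interpolation=cv2.INTER_CUBIC))
    c=vision.get_calibration(n);print(n,c["K"].round(1).tolist(),c["pose"].round(3).tolist())
s=arm.sense();print(s["clock"],s["tool_pos"],s["orientation"])
E
```

```text
top [[445.2, 0.0, 250.5], [0.0, 445.2, 184.0], [0.0, 0.0, 1.0]] [[-0.022, -0.984, 0.176, 0.355], [-1.0, 0.022, -0.0, 0.022], [-0.003, -0.176, -0.984, 1.04], [0.0, 0.0, 0.0, 1.0]]
side [[426.0, 0.0, 259.3], [0.0, 426.0, 195.3], [0.0, 0.0, 1.0]] [[0.998, -0.038, 0.058, 0.47], [-0.069, -0.494, 0.867, -0.827], [-0.005, -0.869, -0.495, 0.54], [0.0, 0.0, 0.0, 1.0]]
0.1 [ 0.19592795 -0.54002773  0.20049299] [[ 9.40123876e-01  3.40832875e-01 -2.23425942e-04]
 [ 3.40832801e-01 -9.40122658e-01  1.54604432e-03]
 [ 3.16894939e-04 -1.52962407e-03 -9.99998780e-01]]
```

View pics/top0.png

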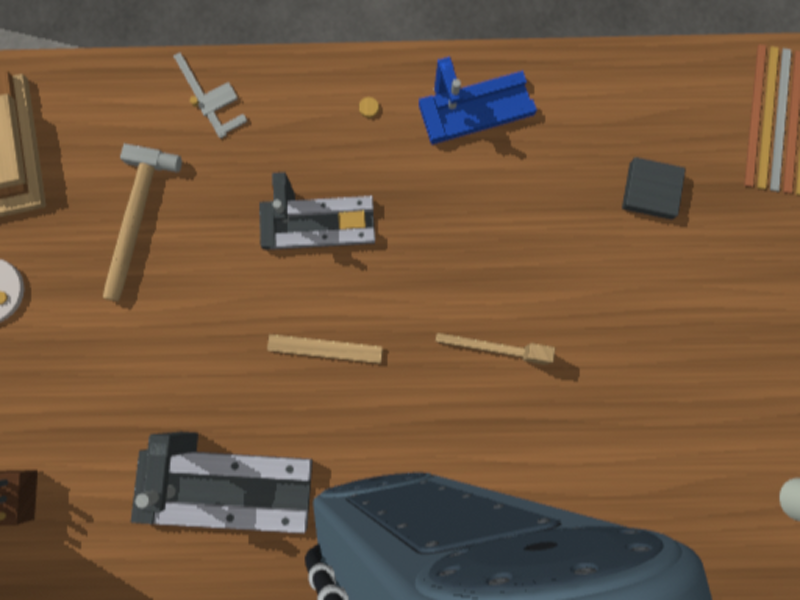

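View pics/side0.png

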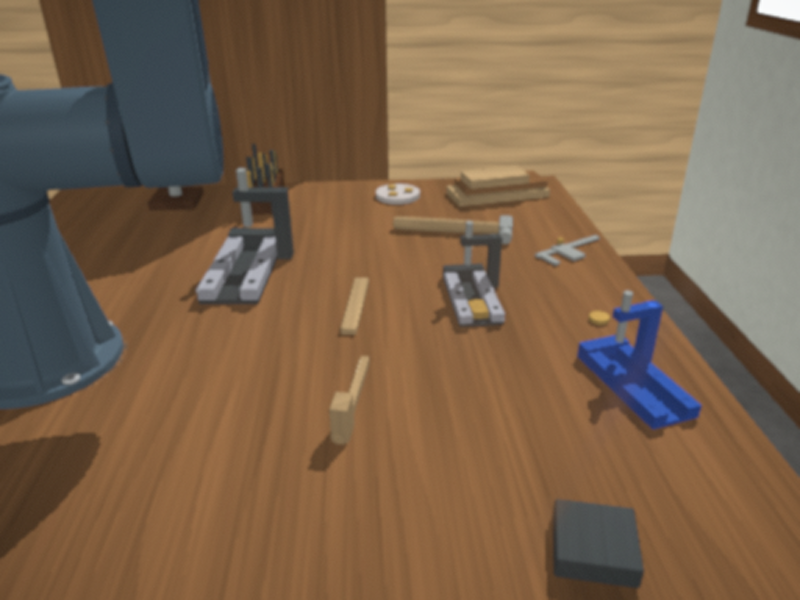

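The top view shows the wanted small grey jig with its mouth at about (375,220), stop at the left (265,225), the blank at (352,219), and the push stick with its nose at (437,338) and handle at (541,353). I'll zoom in to locate them properly.

```bash
cat > h.py <<'E'
from rig import arm, vision
import numpy as np, cv2
def ray(n,px,z):
    c=vision.get_calibration(n);T=np.array(c["pose"]);d=T[:3,:3]@np.linalg.inv(c["K"])@[px[0],px[1],1]
    return T[:3,3]+d*(z-T[2,3])/d[2]
def proj(n,p):
    c=vision.get_calibration(n);T=np.array(c["pose"]);q=np.array(c["K"])@(T[:3,:3].T@(np.array(p)-T[:3,3]));return q[:2]/q[2]
def crop(n,x,y,w,h,s): 
    im=vision.grab_frame(n)[y:y+h,x:x+w,::-1];return cv2.resize(im,None,fx=s,fy=s,interpolation=cv2.INTER_CUBIC)
E
python3 - <<'E'
from h import *
a=crop("top",160,105,100,60,8);cv2.imwrite("pics/a.png",a)
b=crop("top",270,205,100,40,8);
cv2.imwrite("pics/ab.png",np.vstack([a[:,:],b])[:600] if 0 else np.vstack([crop("top",160,108,100,54,7),crop("top",272,207,100,31,7)]))
E
```

```text
(no output)
```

View pics/ab.png

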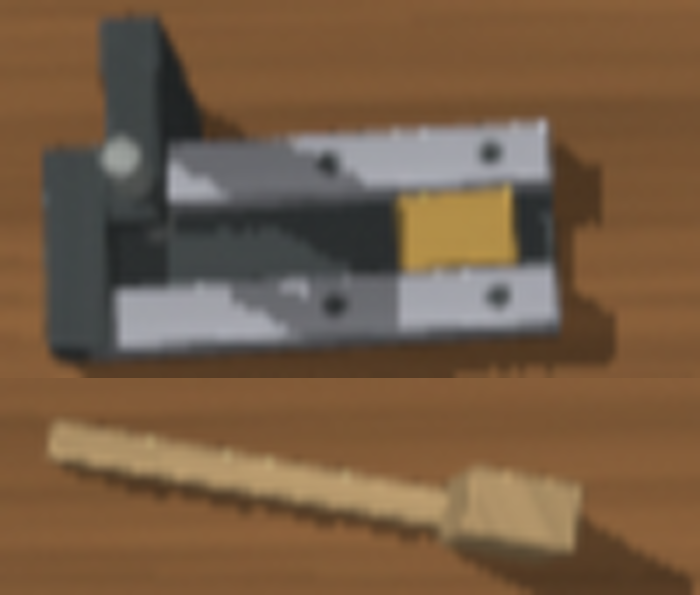

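Run:
```python
from h import *
J=lambda u,v,z:ray("top",(160+(u+.5)/7-.5,108+(v+.5)/7-.5),z)
S=lambda u,v,z:ray("top",(272+(u+.5)/7-.5,207+(v-378+.5)/7-.5),z)
np.set_printoptions(precision=4,suppress=True)
for n,u,v in [("mouth outer up",547,121),("mouth in up",551,183),("mouth in lo",555,265),("mouth out lo",558,327),("stop in up",168,203),("stop out up",168,145),("stop in lo",115,290),("stop out lo",118,348)]: print(n,J(u,v,.02))
for p in [(400,197),(512,186),(516,262),(402,271)]: print("blank",J(*p,.018))
for p in [(470,467),(581,485),(574,552),(463,536)]: print("block",S(*p,.05))
for p in [(55,422),(50,455),(447,485),(441,525)]: print("bar",S(*p,.014))
```

```text
mouth outer up [0.6809 0.0493 0.02  ]
mouth in up [0.659  0.0483 0.02  ]
mouth in lo [0.6302 0.0475 0.02  ]
mouth out lo [0.6087 0.0468 0.02  ]
stop in up [0.6549 0.1783 0.02  ]
stop out up [0.6753 0.1784 0.02  ]
stop in lo [0.6249 0.196  0.02  ]
stop out lo [0.6048 0.1949 0.02  ]
blank [0.6558 0.0998 0.018 ]
blank [0.6588 0.0617 0.018 ]
blank [0.6321 0.0607 0.018 ]
blank [0.6299 0.0993 0.018 ]
block [ 0.4475 -0.1726  0.05  ]
block [ 0.4411 -0.2075  0.05  ]
block [ 0.4199 -0.2039  0.05  ]
block [ 0.4257 -0.1691  0.05  ]
bar [ 0.4688 -0.0435  0.014 ]
bar [ 0.4579 -0.0415  0.014 ]
bar [ 0.4452 -0.1718  0.014 ]
bar [ 0.4321 -0.1691  0.014 ]
```

Call:
send_rows:
  rows:
    - [8.5, [8, -6, 0], -0.25]
    - [8.5, [16, -12, 0], -0.5]
    - [8.5, [25, -18, 0], -0.75]
    - [8.5, [34.3, -24.95, 4], -1.02]
    - [8.5, [34.3, -24.95, 8], -1.02]
    - [8.5, [34.3, -24.95, 8], -1.02]
    - [8.5, [34.3, -24.95, 8], -1.02]
    - [8.5, [34.3, -24.95, 8], -1.02]
    - [8.5, [34.3, -24.95, 8], -1.02]
    - [8.5, [34.3, -24.95, 8], -1.02]
  force: 60

```text
clock: 1.55
tool_pos: [0.4334, -0.1906, 0.122]
orientation: [[0.203, 0.979, 0.001], [0.979, -0.203, -0.001], [-0.001, 0.001, -1.0]]
ft_force: [0.2, 0.0, 1.1]
width: 0.0849
gripper_force: 0.0
```

Run:
```python
from h import *
s=arm.sense();print(s["clock"],s["tool_pos"],s["orientation"],s["qpos"])
g=np.array([.4335,-.1885,.025]);d=g-s["tool_pos"];print((s["orientation"].T@d*100).round(2), "yaw",np.degrees(np.arctan2(s["orientation"][1,0],s["orientation"][0,0])))
u,v=proj("side",g).astype(int);print(u,v)
cv2.imwrite("pics/c.png",crop("side",u-60,v-60,120,100,6))
```

```text
1.55 [ 0.4334371  -0.1905992   0.12202001] [[ 2.03318492e-01  9.79112143e-01  1.00070792e-03]
 [ 9.79112230e-01 -2.03317346e-01 -1.13894770e-03]
 [-9.11696249e-04  1.21137449e-03 -9.99998851e-01]] [-3.81307234e+01  2.39051841e+00  1.10683015e+02 -1.73246324e-02
  6.68410730e+01 -2.63928656e+01]
[ 0.22 -0.05  9.7 ] yaw 78.26891222062433
217 266
```

View pics/c.png

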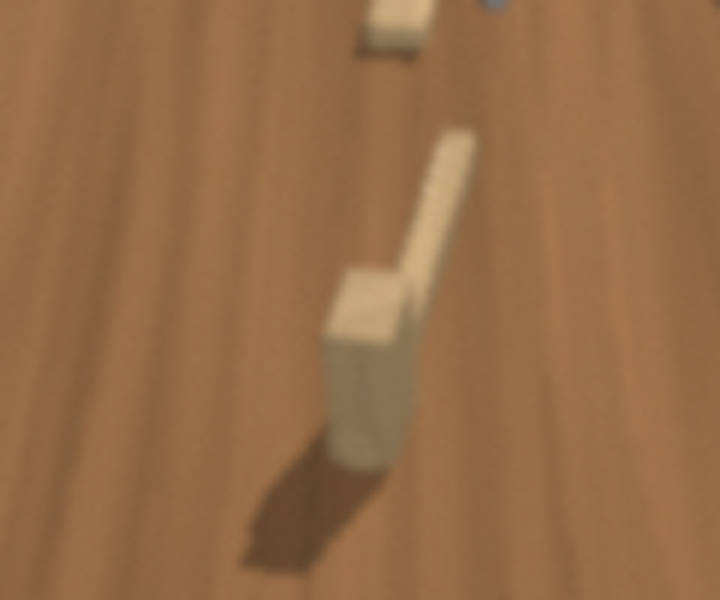

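The crop shows the handle block at about the predicted pixel (217,266), but the gripper doesn't appear above it where I'd expect. I'll check the full side view.

Run:
```python
from h import *
s=arm.sense();print(s["clock"],proj("side",s["tool_pos"]),proj("top",s["tool_pos"]))
a=vision.grab_frame("side");b=vision.grab_frame("top")
cv2.imwrite("pics/d.png",cv2.resize(np.vstack([a,b])[:,:,::-1],(400,600)))
```

```text
1.6 [214.80348856 223.89406403] [354.5892109 222.5399671]
```

View pics/d.png

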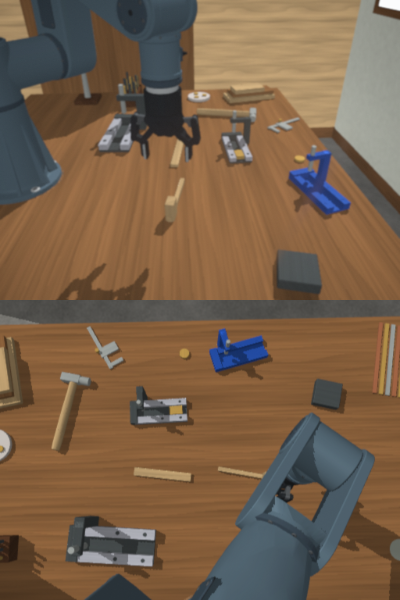

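Run:
```python
from h import *
cv2.imwrite("pics/e.png",crop("side",150,130,130,160,3.75))
s=arm.sense();p=s["tool_pos"];print(s["clock"],p,s["width"])
for k in (1,-1):
  for dz in(0,.013,.03,.05): print(k,dz,proj("side",p+k*.0425*s["orientation"][:,1]+[0,0,dz]))
```

```text
1.75 [ 0.43324595 -0.19026986  0.12173524] 0.0851493895357273
1 0 [238.32046813 225.58831426]
1 0.013 [238.10525056 219.3919602 ]
1 0.03 [237.81813878 211.12569183]
1 0.05 [237.47184787 201.15559009]
-1 0 [191.50551636 222.21138225]
-1 0.013 [190.89435671 216.07013688]
-1 0.03 [190.07925753 207.87960264]
-1 0.05 [189.09648634 198.0042142 ]
```

View pics/e.png

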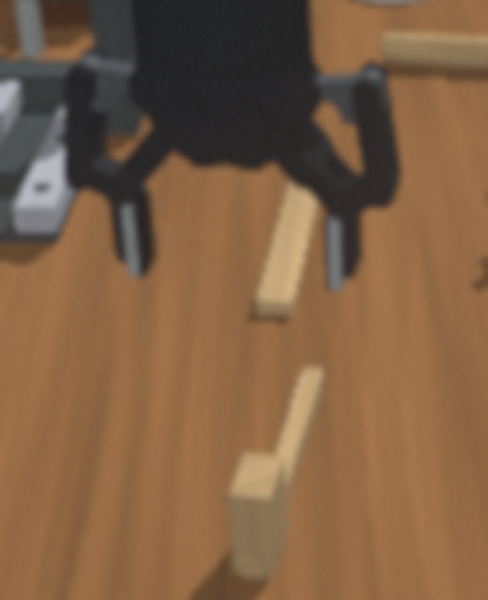

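The fingertips show at about (186,203) and (241,206), some 13 px higher than the reported pose predicts. I'll come down part-way with the fingers open around the block, and compare again.

Call:
send_rows:
  rows:
    - [8.5, [0.2, 0, 2], 0]
    - [8.5, [0.2, 0, 4], 0]
    - [8.5, [0.2, 0, 6], 0]
    - [8.5, [0.2, 0, 6.5], 0]
    - [8.5, [0.2, 0, 6.5], 0]

```text
clock: 2.38
tool_pos: [0.4338, -0.1875, 0.0565]
orientation: [[0.202, 0.979, -0.0], [0.979, -0.202, 0.0], [0.0, -0.0, -1.0]]
ft_force: [0.4, -0.6, -0.2]
width: 0.0849
gripper_force: 0.0
```

Run:
```python
from h import *
cv2.imwrite("pics/f.png",crop("side",150,160,130,140,4.2))
s=arm.sense();p=s["tool_pos"];print(s["clock"],p,s["width"],s["ft_force"])
for k in (1,-1):
  for dz in(0,.013,.03,.05): print(k,dz,(proj("side",p+k*.0425*s["orientation"][:,1]+[0,0,dz])-[150,160])*4.2)
```

```text
2.425 [ 0.43414303 -0.18766329  0.05691106] 0.08496554580856683 [ 1.05442126 -0.51988721 -0.55174344]
1 0 [377.13286272 395.02681114]
1 0.013 [376.31997658 371.1394031 ]
1 0.03 [375.23650043 339.30045863]
1 0.05 [373.93115354 300.94163827]
-1 0 [188.86043468 380.10129014]
-1 0.013 [186.52366693 356.3980645 ]
-1 0.03 [183.4098076  324.81233665]
-1 0.05 [179.65945747 286.77030379]
```

View pics/f.png

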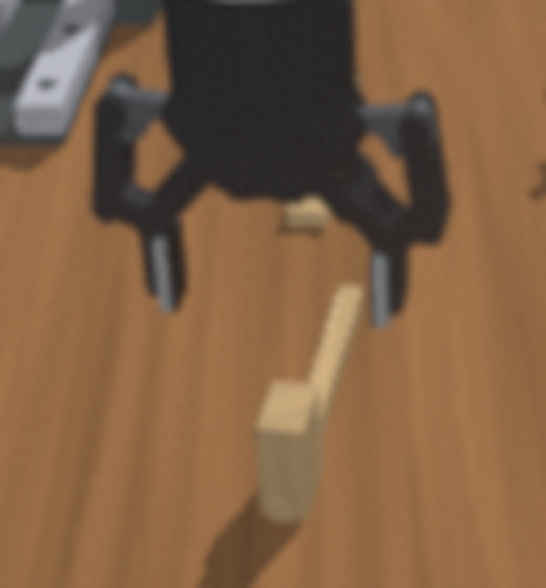

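Call:
send_rows:
  rows:
    - [8.5, [0, 0, 1.5], 0]
    - [8.5, [0, 0, 3], 0]
    - [8.5, [0, 0, 4.4], 0]
    - [8.5, [0, 0, 4.4], 0]
    - [4.0, [0, 0, 4.4], 0]
    - [4.0, [0, 0, 4.4], 0]
    - [4.0, [0, 0, 4.4], 0]
    - [4.0, [0, 0, 4.4], 0]
  force: 20

```text
clock: 3.42
tool_pos: [0.4341, -0.1873, 0.0126]
orientation: [[0.202, 0.979, 0.001], [0.979, -0.202, -0.0], [-0.0, 0.001, -1.0]]
ft_force: [1.1, -0.1, -0.1]
width: 0.0402
gripper_force: 0.0
```

Run:
```python
from h import *
cv2.imwrite("pics/g.png",crop("side",160,190,110,110,5.4))
s=arm.sense();p=s["tool_pos"];print(s["clock"],p,s["width"],s["ft_force"])
for k in (1,-1):
  for dz in(0,.013,.03,.05): print(k,dz,(proj("side",p+k*s["width"]/2*s["orientation"][:,1]+[0,0,dz])-[160,190])*5.4)
```

```text
3.475 [ 0.43397598 -0.18725876  0.01251951] 0.040015822874122836 [ 0.38766267 -0.17239709  0.6164657 ]
1 0 [370.93542966 441.03388072]
1 0.013 [369.44326166 412.03685262]
1 0.03 [367.45556732 373.41035151]
1 0.05 [365.06262845 326.90880762]
-1 0 [260.05913489 431.66588922]
-1 0.013 [257.69405713 402.76416562]
-1 0.03 [254.5439143  364.26878968]
-1 0.05 [250.75204805 317.93142509]
```

View pics/g.png

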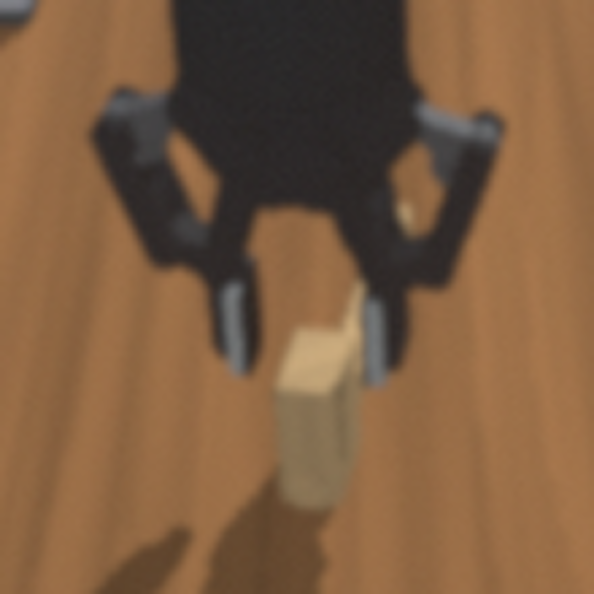

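Run:
```python
from h import *
s1=ray("side",(197.8,300.2),0);s2=ray("side",(207.8,301),0)
L=((s1-[.4199,-.2039,.05])+(s2-[.4411,-.2075,.05]))/2/.05;print(s1,s2,"light per m",L)
sh=ray("side",(160+185/5.4,190+530/5.4),0);print("tip shadow",sh)
for z in (.01,.02,.03,.04,.05):
    print(z,"shadow line",sh-L*z,"pixel ray L",ray("side",(160+240/5.4,190+375/5.4),z),"R",ray("side",(160+375/5.4,190+385/5.4),z))
```

```text
[ 0.39748349 -0.2507112   0.        ] [ 0.41541846 -0.25405866  0.        ] light per m [-0.48098055 -0.9336986  -1.        ]
tip shadow [ 0.38915779 -0.21849083  0.        ]
0.01 shadow line [ 0.3939676  -0.20915385  0.01      ] pixel ray L [ 0.40560114 -0.14717783  0.01      ] R [ 0.45518768 -0.15676288  0.01      ]
0.02 shadow line [ 0.39877741 -0.19981686  0.02      ] pixel ray L [ 0.40682495 -0.1599963   0.02      ] R [ 0.45547607 -0.16940053  0.02      ]
0.03 shadow line [ 0.40358721 -0.19047987  0.03      ] pixel ray L [ 0.40804875 -0.17281478  0.03      ] R [ 0.45576446 -0.18203819  0.03      ]
0.04 shadow line [ 0.40839702 -0.18114289  0.04      ] pixel ray L [ 0.40927256 -0.18563325  0.04      ] R [ 0.45605284 -0.19467585  0.04      ]
0.05 shadow line [ 0.41320682 -0.1718059   0.05      ] pixel ray L [ 0.41049636 -0.19845172  0.05      ] R [ 0.45634123 -0.2073135   0.05      ]
```

Shadow and pixel together put the fingertips in the right place in x and y, but at about z = 38 mm, higher than I expected. The block is between the fingers, so I'll go 9 mm lower, which is safe either way, and grip.

Call:
send_rows:
  rows:
    - [4.0, [0, 0, 0.5], 0]
    - [4.0, [0, 0, 0.9], 0]
    - [4.0, [0, 0, 0.9], 0]
    - [1.0, [0, 0, 0.9], 0]
    - [1.0, [0, 0, 0.9], 0]
    - [1.0, [0, 0, 0.9], 0]
    - [1.0, [0, 0, 0.9], 0]
    - [1.0, [0, 0, 0.9], 0]
  force: 60

```text
clock: 4.47
tool_pos: [0.434, -0.1872, 0.0034]
orientation: [[0.202, 0.979, 0.0], [0.979, -0.202, -0.0], [-0.0, 0.0, -1.0]]
ft_force: [0.4, 0.3, 1.3]
width: 0.0205
gripper_force: 60.4
```

Call:
send_rows:
  rows:
    - [1.0, [0, 0, -2.5], 0]
    - [1.0, [0, 0, -5], 0]
    - [1.0, [3, 5, -5], -0.06]
    - [1.0, [6, 10, -5], -0.12]
    - [1.0, [9, 15, -5], -0.18]
    - [1.0, [11.2, 19.8, -5], -0.24]
    - [1.0, [11.2, 19.8, -5], -0.24]
    - [1.0, [11.2, 19.8, -5], -0.24]
    - [1.0, [11.2, 19.8, -5], -0.24]

```text
clock: 5.6
tool_pos: [0.649, -0.1177, 0.053]
orientation: [[-0.036, 0.999, -0.001], [0.999, 0.036, 0.0], [0.0, -0.001, -1.0]]
ft_force: [0.2, 0.3, -0.5]
width: 0.0203
gripper_force: 60.3
```

Run:
```python
from h import *
s=arm.sense();R=s["orientation"];p=s["tool_pos"];print(s["clock"],p,s["width"],s["gripper_force"],s["ft_force"])
m=np.array([.6446,.048,0]);u=np.array([-.0349,.9994,0])
print("yaw",np.degrees(np.arctan2(R[1,0],R[0,0])))
t=m-.165*u;print("to pre",R.T@(t-p)*100, "u in tool",R.T@u)
n=p+.149*R[:,0];print("nose top px",proj("top",[n[0],n[1],.064]),"side",proj("side",[n[0],n[1],.057]))
a=cv2.resize(vision.grab_frame("top")[100:250,150:400,::-1],None,fx=3.2,fy=3.2,interpolation=cv2.INTER_CUBIC)[:,:640]
b=cv2.resize(vision.grab_frame("side")[120:250,170:400,::-1],(640,361//1),interpolation=cv2.INTER_CUBIC)
cv2.imwrite("pics/h.png",cv2.resize(np.vstack([a,b[:]]),(480,600)) )
```

```text
5.6 [ 0.64902202 -0.11766697  0.05303943] 0.02028814578537331 60.34421227333951 [ 0.2292573   0.34946518 -0.5328701 ]
yaw 92.05902907850113
to pre [0.06976876 0.14285238 5.3037977 ] u in tool [1.00000858e+00 1.03053695e-03 3.71461116e-04]
nose top px [245.33221672 134.48275411] side [308.99564906 190.86557846]
```

View pics/h.png

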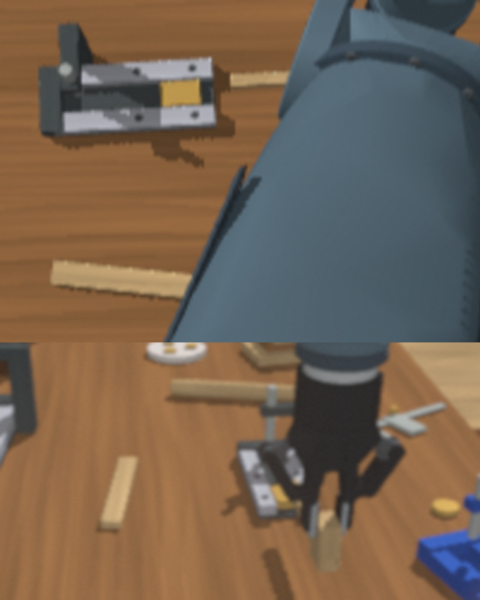

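The top view shows the nose at about (246,135), within 1 px of the prediction and in line with the channel. The side view shows the handle firmly between the pads. Next I'll lower the stick and insert it.

Call:
send_rows:
  rows:
    - [1.0, [0, 0.14, 1.5], 0]
    - [1.0, [0, 0.14, 3], 0]
    - [1.0, [0, 0.14, 4.1], 0]
    - [1.0, [0, 0.14, 4.1], 0]
    - [1.0, [1, 0.14, 4.1], 0]
    - [1.0, [2, 0.14, 4.1], 0]
    - [1.0, [2.5, 0.14, 4.1], 0]
    - [1.0, [3, 0.14, 4.1], 0]
    - [1.0, [3.5, 0.14, 4.1], 0]
    - [1.0, [4, 0.14, 4.1], 0]

```text
clock: 6.95
tool_pos: [0.6504, -0.0773, 0.0124]
orientation: [[-0.037, 0.999, 0.0], [0.999, 0.037, -0.0], [-0.0, 0.0, -1.0]]
ft_force: [0.7, -0.3, -0.8]
width: 0.0206
gripper_force: 60.4
```

Call:
send_rows:
  rows:
    - [1.0, [0.7, 0, 0], 0]
    - [1.0, [1.4, 0, 0], 0]
    - [1.0, [2.1, 0, 0], 0]
    - [1.0, [2.8, 0, 0], 0]
    - [1.0, [3.5, 0, 0], 0]
    - [1.0, [4.2, 0, 0], 0]
    - [1.0, [4.9, 0, 0], 0]
    - [1.0, [5.6, 0, 0], 0]
    - [1.0, [6.2, 0, 0], 0]
    - [1.0, [6.8, 0, 0], 0]
    - [1.0, [7.4, 0, 0], 0]
    - [1.0, [7.8, 0, 0], 0]

```text
clock: 8.45
tool_pos: [0.6474, 0.001, 0.0123]
orientation: [[-0.037, 0.999, -0.0], [0.999, 0.037, 0.0], [0.0, -0.0, -1.0]]
ft_force: [-0.1, -0.5, 0.0]
width: 0.0205
gripper_force: 60.4
```

Run:
```python
from h import *
s=arm.sense();R=s["orientation"];p=s["tool_pos"];print(s["clock"],p,s["width"],s["ft_force"])
m=np.array([.6446,.048,0]);u=np.array([-.0349,.9994,0])
print("nose jig x (mm)",((p-m)@u+.149)*1e3)
im=vision.grab_frame("top");hsv=cv2.cvtColor(im,cv2.COLOR_RGB2HSV)
sub=cv2.inRange(hsv,(15,130,90),(30,255,255));x,y=160,120
c=sub[y:150,x:245];v,w=np.nonzero(c);print(len(v))
print("cols",w.min()+x if len(w) else 0,w.max()+x if len(w) else 0)
for d in (110,150): print(d,proj("top",m+u*d/1e3+[0,0,.018]))
print(im[136:144,172:210].astype(int).mean(0).round().tolist())
```

```text
8.45 [0.64735215 0.0010197  0.01228297] 0.020493547631063248 [-0.12359631 -0.50858656  0.03002828]
nose jig x (mm) 101.95184306055232
150
cols 160 202
110 [192.24675499 142.36858966]
150 [175.39273855 143.30598985]
[[74.0, 79.0, 80.0], [72.0, 79.0, 79.0], [68.0, 74.0, 75.0], [52.0, 56.0, 57.0], [53.0, 57.0, 57.0], [55.0, 60.0, 60.0], [59.0, 62.0, 61.0], [79.0, 75.0, 62.0], [103.0, 92.0, 67.0], [96.0, 87.0, 66.0], [89.0, 82.0, 64.0], [94.0, 85.0, 64.0], [136.0, 119.0, 86.0], [181.0, 152.0, 94.0], [182.0, 151.0, 91.0], [181.0, 150.0, 91.0], [181.0, 150.0, 90.0], [181.0, 149.0, 90.0], [179.0, 148.0, 88.0], [179.0, 148.0, 87.0], [179.0, 147.0, 85.0], [177.0, 145.0, 83.0], [176.0, 144.0, 81.0], [176.0, 144.0, 82.0], [139.0, 119.0, 85.0], [138.0, 120.0, 94.0], [136.0, 119.0, 94.0], [134.0, 117.0, 93.0], [120.0, 112.0, 98.0], [99.0, 116.0, 126.0], [90.0, 110.0, 122.0], [89.0, 108.0, 121.0], [88.0, 108.0, 121.0], [88.0, 108.0, 121.0], [88.0, 108.0, 121.0], [89.0, 109.0, 121.0], [88.0, 108.0, 120.0], [81.0, 100.0, 112.0]]
```

Call:
send_rows:
  rows:
    - [1.0, [0.15, 0, 0], 0]
    - [1.0, [0.3, 0, 0], 0]
    - [1.0, [0.4, 0, 0], 0]
    - [1.0, [0.5, 0, 0], 0]
    - [1.0, [0.6, 0, 0], 0]
    - [1.0, [0.7, 0, 0], 0]
    - [1.0, [0.7, 0, 0], 0]

```text
clock: 9.38
tool_pos: [0.6471, 0.0077, 0.0123]
orientation: [[-0.037, 0.999, -0.0], [0.999, 0.037, 0.0], [0.0, -0.0, -1.0]]
ft_force: [0.4, -0.2, -2.0]
width: 0.0203
gripper_force: 60.3
```

Call:
send_rows:
  rows:
    - [1.0, [0.07, 0, 0], 0]
    - [1.0, [0.13, 0, 0], 0]
    - [1.0, [0.2, 0, 0], 0]
    - [1.0, [0.2, 0, 0], 0]

```text
clock: 9.88
tool_pos: [0.647, 0.0096, 0.0123]
orientation: [[-0.037, 0.999, 0.0], [0.999, 0.037, 0.0], [0.0, 0.0, -1.0]]
ft_force: [0.7, -0.3, -1.0]
width: 0.021
gripper_force: 60.3
```

No stop contact yet, so I'll go on in small steps.

Call:
send_rows:
  rows:
    - [1.0, [0.08, 0, 0], 0]
    - [1.0, [0.15, 0, 0], 0]
    - [1.0, [0.15, 0, 0], 0]

```text
clock: 10.25
tool_pos: [0.6473, 0.0097, 0.0127]
orientation: [[-0.037, 0.999, 0.001], [0.999, 0.037, -0.002], [-0.002, 0.0, -1.0]]
ft_force: [-0.1, -5.8, 0.1]
width: 0.0203
gripper_force: 60.5
```

Call:
send_rows:
  rows:
    - [1.0, [0.08, 0, 0], 0]
    - [1.0, [0.15, 0, 0], 0]
    - [1.0, [0.15, 0, 0], 0]

```text
clock: 10.62
tool_pos: [0.6475, 0.0099, 0.013]
orientation: [[-0.037, 0.999, 0.001], [0.999, 0.037, -0.004], [-0.004, 0.001, -1.0]]
ft_force: [-0.8, -10.5, 2.3]
width: 0.0202
gripper_force: 60.6
```

Force rises to 10 N with the nose at about 111 mm, so the blank is against the stop. I'll draw the stick back.

Call:
send_rows:
  rows:
    - [1.0, [-0.3, 0, 0], 0]
    - [1.0, [-0.8, 0, 0], 0]
    - [1.0, [-2, 0, 0], 0]
    - [1.0, [-3.5, 0, 0], 0]
    - [1.0, [-5, 0, 0], 0]
    - [1.0, [-7, 0, 0], 0]
    - [1.0, [-9, 0, 0], 0]
    - [1.0, [-11, 0, 0], 0]
    - [1.0, [-13, 0, 0], 0]
    - [1.0, [-15, 0, 0], 0]
    - [1.0, [-15, 0, 0], 0]
    - [1.0, [-15, 0, 0], 0]

```text
clock: 12.12
tool_pos: [0.6523, -0.1369, 0.0121]
orientation: [[-0.037, 0.999, -0.0], [0.999, 0.037, 0.001], [0.001, -0.0, -1.0]]
ft_force: [1.1, -1.5, -1.3]
width: 0.0206
gripper_force: 60.3
```

Run:
```python
from h import *
s=arm.sense();R=s["orientation"];p=s["tool_pos"];print(s["clock"],p,s["width"],s["ft_force"])
t=np.array([.434,-.1872,.0034]);print("to lay",R.T@(t-p)*100)
im=vision.grab_frame("top")
print(im[136:144,172:202].astype(int).mean(0).round().tolist())
cv2.imwrite("pics/i.png",np.vstack([cv2.resize(im[100:170,150:290,::-1],(600,300),interpolation=cv2.INTER_CUBIC),cv2.resize(vision.grab_frame("side")[130:250,200:420,::-1],(600,300),interpolation=cv2.INTER_CUBIC)]))
```

```text
12.125 [ 0.65229902 -0.13693528  0.01213032] 0.02055588911789974 [ 1.05980682 -1.52329325 -1.29670838]
to lay [ -4.21938065 -21.99993539   0.87856407]
[[73.0, 78.0, 79.0], [71.0, 78.0, 77.0], [67.0, 73.0, 73.0], [58.0, 60.0, 57.0], [86.0, 78.0, 60.0], [89.0, 81.0, 61.0], [110.0, 97.0, 70.0], [110.0, 97.0, 68.0], [105.0, 94.0, 67.0], [94.0, 86.0, 65.0], [88.0, 81.0, 63.0], [95.0, 85.0, 64.0], [140.0, 123.0, 88.0], [175.0, 146.0, 90.0], [179.0, 148.0, 89.0], [179.0, 148.0, 89.0], [178.0, 147.0, 88.0], [178.0, 147.0, 88.0], [178.0, 147.0, 87.0], [174.0, 144.0, 85.0], [142.0, 118.0, 72.0], [81.0, 74.0, 61.0], [60.0, 62.0, 62.0], [57.0, 60.0, 61.0], [57.0, 60.0, 61.0], [60.0, 63.0, 65.0], [66.0, 70.0, 71.0], [66.0, 70.0, 72.0], [62.0, 66.0, 67.0], [61.0, 65.0, 66.0]]
```

View pics/i.png

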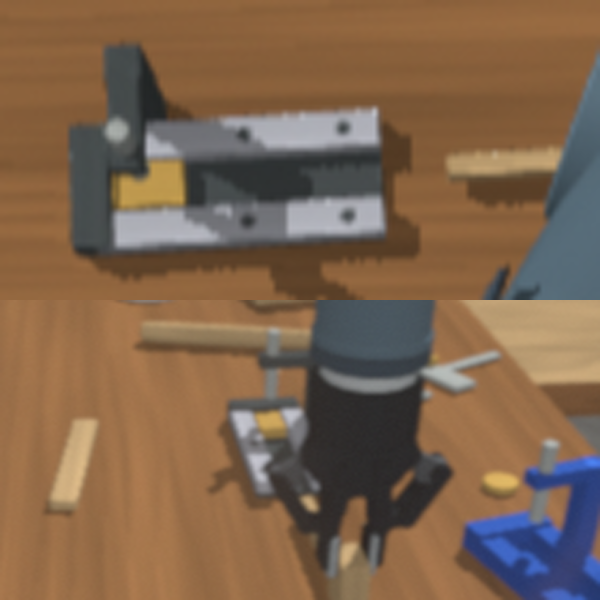

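The blank sits against the stop, spanning columns 175.5 to 192.3 (192.25 predicted), and the stick is clear of the mouth. I'll lay the stick back at its original place.

Call:
send_rows:
  rows:
    - [1.0, [0, 0, -3], 0]
    - [1.0, [-0.8, -4.5, -3], 0.05]
    - [1.0, [-1.6, -9, -3], 0.1]
    - [1.0, [-2.4, -13.5, -3], 0.15]
    - [1.0, [-3.2, -18, -3], 0.2]
    - [1.0, [-4.2, -22, -3], 0.24]
    - [1.0, [-4.2, -22, -2], 0.24]
    - [1.0, [-4.2, -22, -0.6], 0.24]
    - [1.0, [-4.2, -22, 0.3], 0.24]
    - [1.0, [-4.2, -22, 0.6], 0.24]
    - [1.0, [-4.2, -22, 0.85], 0.24]
    - [1.0, [-4.2, -22, 0.85], 0.24]

```text
clock: 13.72
tool_pos: [0.4345, -0.1874, 0.0038]
orientation: [[0.201, 0.98, 0.0], [0.98, -0.201, -0.0], [-0.0, 0.0, -1.0]]
ft_force: [0.3, -0.4, -0.1]
width: 0.021
gripper_force: 60.3
```

Call:
send_rows:
  rows:
    - [4.5, [0, 0, 0], 0]
    - [4.5, [0, 0, 0], 0]
    - [6.0, [0, 0, 0], 0]
    - [6.0, [0, 0, 0], 0]
    - [6.0, [0, 0, -2], 0]
    - [6.0, [0, 0, -5], 0]
    - [6.0, [0, 0, -9], 0]
    - [6.0, [0, 0, -14], 0]
    - [6.0, [0, 0, -18], 0]
    - [6.0, [-5, 0, -20], 0]
    - [6.0, [-10, 0, -20], 0]
    - [6.0, [-10, 0, -20], 0]

```text
clock: 15.22
tool_pos: [0.4133, -0.2883, 0.2042]
orientation: [[0.205, 0.979, 0.0], [0.979, -0.205, -0.001], [-0.001, 0.001, -1.0]]
ft_force: [-0.5, 0.3, 0.0]
width: 0.0603
gripper_force: 0.0
```

Run:
```python
from h import *
s=arm.sense();print(s["clock"],s["tool_pos"],s["width"],s["ft_force"])
im=vision.grab_frame("side");hsv=cv2.cvtColor(im,cv2.COLOR_RGB2HSV)
print("handle px",proj("side",[.4335,-.1885,.05]),"nose",proj("side",[.4634,-.0425,.014]))
t=vision.grab_frame("top");print(t[136:144,174:196].astype(int).mean(0)[:,0].round())
b=im[215:305,180:260].astype(int);ref=[190,160,110]
m=(b[:,:,1]>b[:,:,0]*.76)&(b[:,:,0]>90);m=m.astype('uint8')
n,l,st,c=cv2.connectedComponentsWithStats(m);print(st[st[:,4]>20]+[180,215,0,0,0])
```

```text
15.225 [ 0.4133208  -0.28825441  0.20417437] 0.060300277547258765 [-0.54479354  0.32382025  0.01522179]
handle px [217.08146862 255.53274301] nose [232.676461   227.16309908]
[ 62.  53.  79.  83. 102. 102.  98.  88.  82.  88. 130. 164. 166. 167.
 166. 166. 166. 162. 132.  75.  55.  52.]
[[ 180  215   80   90 6480]
 [ 211  227   26   58  720]]
```

```bash
python3 -c "
from rig import arm
print(arm.hand_in())"
```

```text
the job is handed in; nothing more can be done
None
```

The blank is fully home against the end stop, the push stick lies back at its original place on the bench clear of the jig, and the job was handed in at about 15 s.

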